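Feel along the stripper rail of a small die for burrs

ROBOT

A 6-joint arm with a two-finger parallel gripper is mounted at the origin on the work surface; the furniture and walls round the work are solid. World frame = base frame: x ahead of the robot, y to its left, z up, the work surface at z = 0. Lengths are in m, angles in rad, forces in N, time in s.
With the tool pointing down it reaches from about 0.225 to 0.725 m from the base axis. Payload 3.1 kg.
Tool frame: the origin (TCP) lies midway between the tips of the shut fingers; the grasp point (between the pads) lies 19 mm behind it (env.tcp_to_grasp is the distance from the TCP to the grasp point, in m); z points along the fingers, y is the line along which they close (so a half turn about z gives the same grasp; the last joint's range is limited). The gripper opens to 85 mm and grips with 20 to 120 N. Pads are 22 mm wide; open, the fingers measure 114 mm over their backs; the gripper's body (76 mm by 85 mm) begins 54 mm behind the grasp point. The pads swing forward as they close: fully open they stand 13 mm farther back than shut.
Start: joints at [1.017, 0.048, 0.099, 1.622, 0, 1.443], TCP at [0.217, 0.478, 0.231] pointing down, gripper open.
Joint ranges: [-2.91, 2.91], [-0.99, 1.94], [-1.21, 1.42], [-2.12, 2.29], [-1.49, 1.47], [-3.14, 3.14]. Speed limits (rad/s): [2.79, 2.79, 3.14, 3.14, 3.14, 3.14].

INTERFACE

Orientations are given as a rotation vector (axis times angle).
In Python, from bench import env gives the robot as it stands. The module is installed in compiled form; this text tells all that it offers.
- The arm moves only by the tool send_rows, never from a script. Its arguments are lists of equal length, an entry for each row: "dp": the shift along the tool's x, y, z in mm, a list of three; "spin": the turn about the tool's z in rad. In form: {"dp": [[x, y, z], ...], "spin": [spin, ...]}. A call has 1 to 20 rows; each row shifts and turns the commanded pose from where the row before left it, along the tool's axes as they then stand; what a row does not reach is not made up. A row lasts 1/10 s, in which the tool goes at most 50 mm and 8.59 degrees, less where a joint would pass 70% of its speed; a pose out of reach is approached as far as the arm can. A call is refused whole if a number of a shift passes 50 or a number of a turn 0.15, either way. A call with a gripper value outside its range is refused whole. "grip" is the finger opening in mm, from 0 to 85.4, set as the call begins (left out, the last holds). The fingers move at their own pace and stop on an object; "grip_force" is the grip in N (left out, the last holds). Time passes only in rows, so rows that do not move let the fingers close. It gives the time, the measured TCP pose, the force, the opening and the grip force at its end, in the units of the state.
- env.observe(): the state, without advancing time (a new reading comes with each control period).
- env.camera(name): name is "scene" or "top" or "wrist"; returns a dict with "color" (420x560x3 uint8, red, green, blue), "mtx" (3x3 intrinsics, pixels), "R" (3x3) and "t" (3): a world point X has camera coordinates R X + t. Camera axes: x right, y down, z forward; pixel columns grow to the right and rows downward; lengths in m; the calibration is good to about 2 mm. The wrist camera is an equidistant fisheye: a pixel r from the principal point sees the ray r / f radians off the axis. A picture is of the moment at which its call begins. There is no depth.
- env.close_job(): hands the job in; it is judged then, once.
The state is a dict: "time_s": time; "q": joint angles; "qvel": joint speeds; "effort": joint torques, N m; "tool_pos": TCP position; "tool_rot": TCP orientation; "force": force on the tool from outside, world axes, zero at the start; "wrist_torque": the same for the moment, N m; "finger_gap": finger opening in m; "gripper_force": force on a finger pad.
Only numpy, scipy, OpenCV 4.12 (cv2) and the standard library are available. Lean on these libraries where they do the work, as an engineer would, in place of code of your own. Each camera call takes 0.05 s, during which the arm holds its last target. There are 200 camera calls.

TASK

Feel the top face of the L-shaped spring-mounted rail for burrs: touch down with the fingertips on the free end of its long arm, stroke along the middle of the face, round the corner, to the free end of its short arm, then lift off. Make it one unbroken stroke that keeps the rail slightly pressed down all the way, but never right to the bottom. Do not shove the die or disturb the parts lying on and round it.

Things in the scene. Friction and masses are not known exactly. Their poses are not given: they have to be found in the camera images.
- die_base: the die: dark steel base plate 150 x 200 x 14 mm lying loose on the surface plate (about 2.2 kg, any yaw), with a bright steel L-shaped rail floating over it on springs. Origin: centre of the plate's underside; x across (150 mm), y along (200 mm), z up. Rail: 24 mm wide, 16 mm thick, flat bare top 50 mm above the surface plate when untouched; long arm 164 mm, short arm 104 mm overall
- rail (a joint): how far the rail is pressed down: 0 at rest (top), 0.010 m at the bottom stop. It moves straight down as a whole wherever it is touched: about 1.5 N to start, then 0.9 N per mm (about 6 N at 5 mm), and springs back when let go. A stroke at about 5 mm keeps clear of both limits
- long_tip (a point): on the rail's top face (sinks with it), on the middle line, at x = -40, y = +70 mm of die_base, 12 mm from the free end of the long arm: begin here. The stroke is judged by the point midway between the fingertips, so keep them shut and centred on the 24 mm wide face
- long_mid (a point): on the top face, middle of the long arm (70 mm from long_tip)
- corner (a point): on the top face, where the middle lines of both arms cross (x = -40, y = -70 mm of die_base; 140 mm from long_tip)
- short_mid (a point): on the top face, middle of the short arm (40 mm from corner)
- short_tip (a point): on the top face, on the middle line, 12 mm from the free end of the short arm (x = +40, y = -70 mm of die_base; 80 mm from corner): lift off here
- milled_block: bystander: milled aluminium part, 32 x 56 x 22 mm, lying loose on the base plate inside the L, its top about 36 mm above the surface plate; origin: centre of its underside
- ring: bystander: steel ring gauge, diameter 58 mm, 18 mm high, loose beside the die; origin: centre of its underside
- hub: bystander: turned steel hub, flange diameter 30 mm, 22 mm high, loose beside the die; origin: centre of its underside
- plug: bystander: plug gauge, 11 x 75 x 9 mm, lying loose beside the die; origin: centre of its underside
Not all that is in view belongs to the job. There is more than one size of the die_base; the job needs the larger.

How it is judged:
By the outcome, as a careful person would: the job done as asked, in the order asked, and still so for the second after the job is handed in, with the robot touching nothing.
It also fails if it takes over 40 s, if anything falls off the work surface, if the arm or the gripper's body presses on something with over 40 N, if the wrist force passes 120 N, or if a joint passes its speed limit or range.

## Working session

There is one attempt and no reset: what is moved stays moved. The work goes in short steps, Python scripts to look and compute and a tool call to move; the robot and the scene stay as the last step left them, time stands still between calls to the robot, and variables do not carry over. Pictures are saved under pics/ and viewed, at most 10 in all, crops included, and the job is handed in when it is done.

Besides the shell and the picture viewer there is one more tool, called after "Emit:" as a command line: name --pt "numbers of a row" for each row, then --argument value for the rest. send_rows: Moves the arm, as the interface text tells. Its arguments: {"type":"object","properties":{"dp":{"type":"array"},"spin":{"type":"array"},"grip":{"type":"number"},"grip_force":{"type":"number"}},"required":["dp","spin"]}

```bash
mkdir -p pics; python3 - <<'E'
from bench import env
import cv2,numpy as np
for n in("top","scene"):
    c=env.camera(n); cv2.imwrite(f"pics/{n}0.png",c["color"][:,:,::-1])
    np.savez(f"{n}0.npz",**{k:c[k] for k in("mtx","R","t")})
    print(n,-c["R"].T@c["t"])
o=env.observe();print(o)
E
```

```text
top [0.4857466  0.06484976 0.93640452]
scene [0.49261194 0.93005594 0.61607914]
{'time_s': 0.1, 'q': array([ 1.01713779e+00,  4.86659511e-02,  9.77499838e-02,  1.62200661e+00,
       -1.29117875e-05,  1.44301174e+00]), 'qvel': array([0.00010168, 0.00015813, 0.00411447, 0.00176857, 0.00059712,
       0.00077964]), 'effort': array([ 1.74518951e-03, -3.39851868e+01,  3.20935428e+01,  1.58188795e-02,
       -2.24035434e-04,  3.89400657e-05]), 'tool_pos': array([0.21659961, 0.47762587, 0.23023754]), 'tool_rot': array([-0.66376939, -3.06995395,  0.00315398]), 'force': array([-0.66195764,  0.35802332,  0.59005599]), 'wrist_torque': array([0.04235024, 0.02811217, 0.03989216]), 'gripper_force': 0.0, 'finger_gap': 0.08537855794032849}
```

View pics/top0.png

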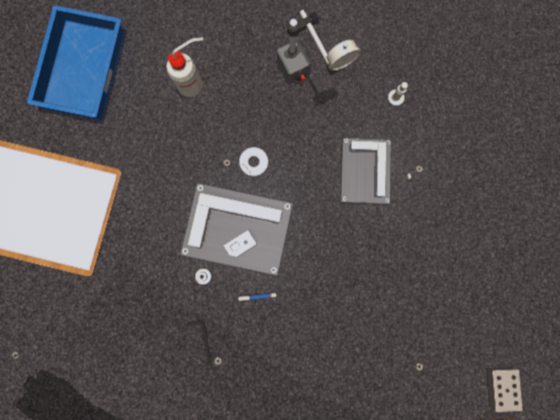

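View pics/scene0.png

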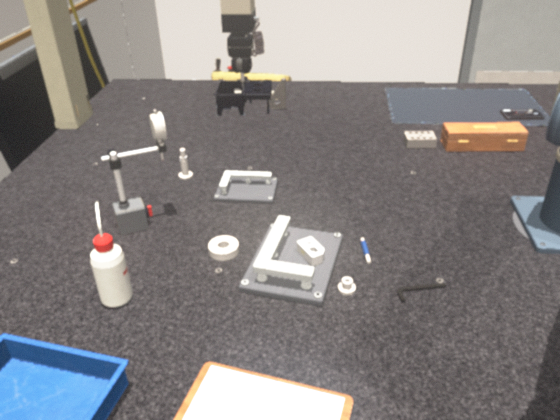

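The top view shows the larger die at about (237,229). Its rail corner is near (204,203), with the long arm running to (281,214) and the short arm to (195,246). The scene view agrees. I'll enlarge it.

```bash
python3 - <<'E'
import cv2
a=cv2.imread("pics/top0.png")[180:280,175:300]
cv2.imwrite("pics/crop.png",cv2.resize(a,None,fx=6,fy=6,interpolation=cv2.INTER_CUBIC))
E
```

```text
(no output)
```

View pics/crop.png

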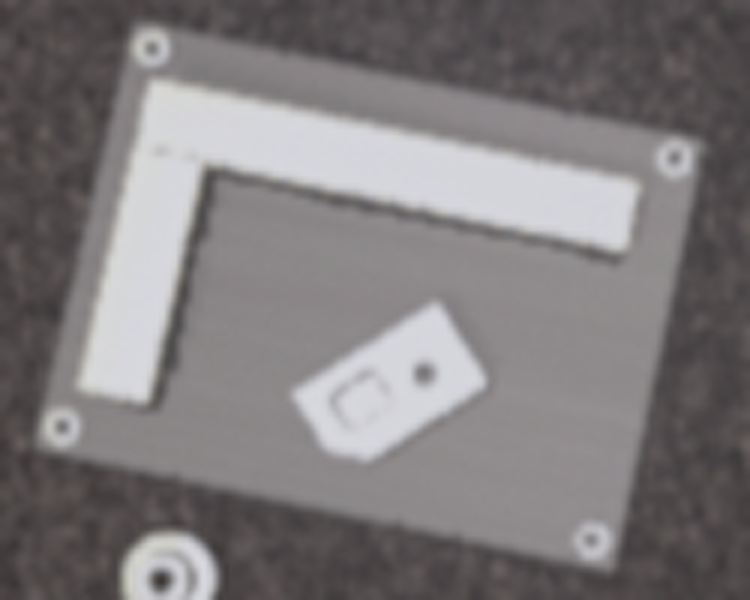

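The crop shows the rail's top-face corners clearly: outer (150,80), long end (640,180)/(627,250), inner (205,162), short end (78,388)/(152,404). The plate corners are also visible. Next I'll fit the pose.

```bash
python3 - <<'E'
import numpy as np
from scipy.optimize import least_squares
from scipy.spatial.transform import Rotation as Rn
from bench import env
d=np.load("top0.npz");K,R,t=d["mtx"],d["R"],d["t"]
# die frame pts: x,y,z mm
P=np.array([[-52,-82,50],[-52,82,50],[-28,82,50],[-28,-58,50],[52,-82,50],[52,-58,50],
 [-75,-100,14],[-75,100,14],[75,100,14],[75,-100,14]])/1e3
px=np.array([[150,80],[640,180],[627,250],[205,162],[78,388],[152,404],[135,25],[703,143],[613,572],[38,448]])
px=(px-2.5)/6+[175,180]
def proj(p):
    c,s=np.cos(p[2]),np.sin(p[2]);X=P@np.array([[c,-s,0],[s,c,0],[0,0,1]]).T+[p[0],p[1],0]
    q=(X@R.T+t)@K.T; return q[:,:2]/q[:,2:]
best=min((least_squares(lambda p:(proj(p)-px).ravel(),[.4,0,y]) for y in(-3,-1.5,0,1.5)),key=lambda r:r.cost)
p=best.x;print(p,best.cost);print((proj(p)-px).round(2).tolist())
c,s=np.cos(p[2]),np.sin(p[2]);M=np.array([[c,-s],[s,c]])
for n,v in dict(lt=(-40,70),co=(-40,-70),st=(40,-70)).items(): print(n,M@np.array(v)/1e3+p[:2])
o=env.observe();print(Rn.from_rotvec(o["tool_rot"]).as_matrix().round(4))
np.save("pose.npy",p)
E
```

```text
[ 0.55264164  0.16050778 -3.31790063] 4.250908499287579
[[-0.11, -0.49], [0.53, 0.02], [0.15, 0.37], [0.0, 0.31], [-0.26, 0.45], [-0.42, 0.34], [-0.5, -1.36], [1.1, -0.96], [0.81, 0.53], [-1.27, 0.61]]
lt [0.57974384 0.08457708]
co [0.60429928 0.2224068 ]
st [0.52553944 0.23643848]
[[-9.107e-01  4.131e-01 -1.100e-03]
 [ 4.131e-01  9.107e-01 -1.800e-03]
 [ 3.000e-04 -2.100e-03 -1.000e+00]]
```

Emit:
send_rows --pt "0 0 0" --pt "0 0 0" --pt "-23.7 -18 5.5" --pt "-23.7 -18 5.5" --pt "-23.7 -18 5.5" --pt "-23.7 -18 5.5" --pt "-23.7 -18 5.5" --pt "-23.7 -18 5.5" --pt "-23.7 -18 5.5" --pt "-23.7 -18 5.5" --pt "-23.7 -18 5.5" --pt "-23.7 -18 5.5" --pt "-23.7 -18 5.5" --pt "-23.7 -18 5.5" --pt "-23.7 -18 5.5" --pt "-23.7 -18 5.5" --pt "-23.7 -18 5.5" --pt "-23.7 -18 5.5" --pt "-23.7 -18 5.5" --pt "-23.7 -18 5.5" --spin '[-0.125,-0.125,0,0,0,0,0,0,0,0,0,0,0,0,0,0,0,0,0,0]' --grip 0

```text
time_s: 2.1
tool_pos: [0.5805, 0.0835, 0.1313]
tool_rot: [-0.276, -3.128, 0.0]
force: [-0.7, 0.7, -0.5]
finger_gap: 0.0001
gripper_force: 0.0
```

```bash
python3 - <<'E'
from bench import env
import cv2,numpy as np
from scipy.spatial.transform import Rotation as Rn
c=env.camera("wrist")
np.savez("wrist.npz",**{k:c[k] for k in("mtx","R","t")})
img=c["color"][:,:,::-1].copy()
p=np.load("pose.npy");cc,s=np.cos(p[2]),np.sin(p[2])
K=c["mtx"]
def pr(v):
    X=np.array([cc*v[0]-s*v[1]+p[0],s*v[0]+cc*v[1]+p[1],v[2]]);x=c["R"]@X+c["t"]
    th=np.arctan2(np.hypot(x[0],x[1]),x[2]);ph=np.arctan2(x[1],x[0])
    return K[0,2]+K[0,0]*th*np.cos(ph),K[1,2]+K[1,1]*th*np.sin(ph)
img=cv2.resize(img,(800,600),interpolation=cv2.INTER_CUBIC)
for v in[(-52,-82),(-52,82),(-28,82),(-28,-58),(52,-82),(52,-58),(-40,70),(-40,-70),(40,-70),(-40,0)]:
    u=pr((v[0]/1e3,v[1]/1e3,.05));cv2.circle(img,(int(u[0]*800/560),int(u[1]*800/560)),3,(0,0,255),1)
    print(v,np.round(np.array(u)*800/560))
cv2.imwrite("pics/w1.png",img)
o=env.observe();print(o["time_s"],o["tool_pos"],o["q"],o["finger_gap"],o["force"]);print(Rn.from_rotvec(o["tool_rot"]).as_matrix().round(4))
E
```

```text
(-52, -82) [670. 330.]
(-52, 82) [382. 334.]
(-28, 82) [382. 288.]
(-28, -58) [641. 289.]
(52, -82) [688. 146.]
(52, -58) [652. 141.]
(-40, 70) [406. 311.]
(-40, -70) [656. 310.]
(40, -70) [669. 166.]
(-40, 0) [541. 311.]
2.15 [0.58312447 0.07959056 0.12977318] [ 0.023621    0.21355258  0.07978165  1.43670968 -0.00350252  0.20328811] -4.596351486098111e-05 [ 4.13010689 -2.25094451 -0.60446918]
[[-9.839e-01  1.787e-01  4.000e-04]
 [ 1.787e-01  9.839e-01 -3.500e-03]
 [-1.000e-03 -3.400e-03 -1.000e+00]]
```

View pics/w1.png

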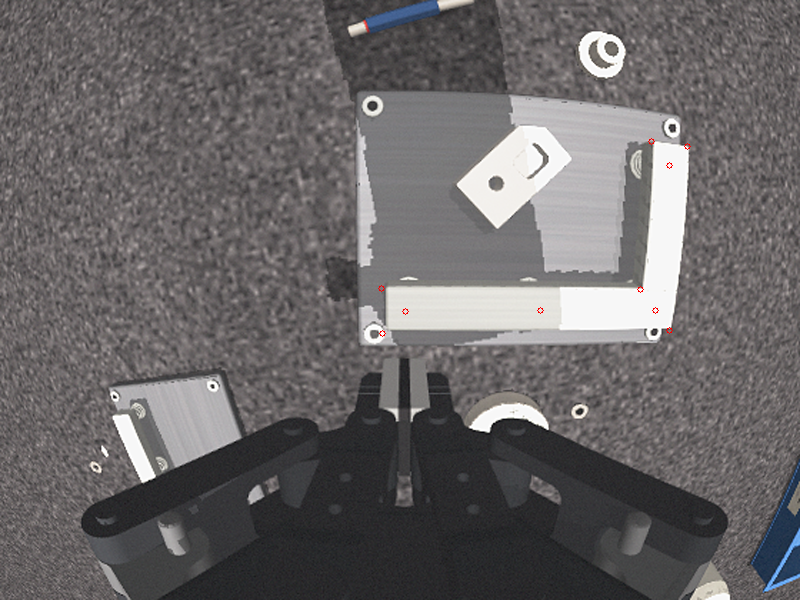

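The wrist view shows the rail with its long end at (386,287–329). The predictions are about 2 mm off and the arm was still settling, so I'll let it settle and measure once more.

Emit:
send_rows --pt "0 0 0" --pt "0 0 0" --pt "0 0 0" --spin '[0,0,0]'

```text
time_s: 2.45
tool_pos: [0.5796, 0.0854, 0.1325]
tool_rot: [-0.274, -3.129, -0.001]
force: [-0.3, 0.6, 0.1]
finger_gap: -0.0003
gripper_force: 0.0
```

```bash
python3 - <<'E'
from bench import env
import cv2,numpy as np
c=env.camera("wrist")
np.savez("wrist.npz",**{k:c[k] for k in("mtx","R","t")})
a=c["color"][85:245,245:490,::-1]
cv2.imwrite("pics/w2.png",cv2.resize(a,None,fx=3.2,fy=3.2,interpolation=cv2.INTER_CUBIC))
o=env.observe();print(o["time_s"],o["tool_pos"],o["force"])
E
```

```text
2.5 [0.57968053 0.08542723 0.13263815] [ 1.19848315  0.70764131 -0.78491331]
```

View pics/w2.png

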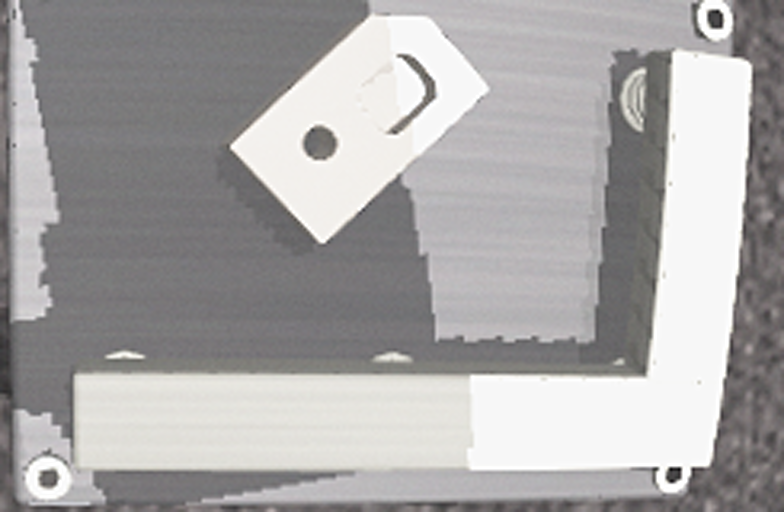

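The crop gives these rail corners: long end (74,374)/(74,468), inner (648,377), outer (710,467), short end (752,62)/(674,50). I'll refit from them.

```bash
python3 - <<'E'
import numpy as np
from scipy.optimize import least_squares
from bench import env
P=np.array([[-52,-82,50],[-52,82,50],[-28,82,50],[-28,-58,50],[52,-82,50],[52,-58,50]])/1e3
d=np.load("wrist.npz");K,R,t=d["mtx"],d["R"],d["t"]
px=(np.array([[710,467],[74,468],[74,374],[648,377],[752,62],[674,50]])-1.1)/3.2+[245,85]
def pw(X):
    x=X@R.T+t;r=np.hypot(x[:,0],x[:,1]);th=np.arctan2(r,x[:,2])/r
    return np.c_[K[0,2]+K[0,0]*th*x[:,0],K[1,2]+K[1,1]*th*x[:,1]]
def W(p):
    c,s=np.cos(p[2]),np.sin(p[2]);return P@np.array([[c,-s,0],[s,c,0],[0,0,1]]).T+[p[0],p[1],p[3] if len(p)>3 else 0]
p0=np.load("pose.npy")
T=np.load("top0.npz")
pt=(np.array([[150,80],[640,180],[627,250],[205,162],[78,388],[152,404]])-2.5)/6+[175,180]
def ptop(X):
    q=(X@T["R"].T+T["t"])@T["mtx"].T;return q[:,:2]/q[:,2:]
fw=lambda p:(pw(W(p))-px).ravel(); ft=lambda p:(ptop(W(p))-pt).ravel()
tp=env.observe()["tool_pos"]
for n,f,s in(("wrist",fw,p0),("wrist+z",fw,[*p0,0]),("top rail",ft,p0)):
    r=least_squares(f,s);p=r.x;c,s=np.cos(p[2]),np.sin(p[2]);M=np.array([[c,-s],[s,c]])
    print(n,p.round(4),r.cost,r.fun.round(1))
    for v in((-40,70),(-40,-70),(40,-70)):print((M@np.array(v)/1e3+p[:2]).round(4))
print("tcp",tp,"in w1 px",pw(tp[None])*800/560,"cam",-R.T@t)
E
```

```text
wrist [ 0.5518  0.1622 -3.3237] 4.393253166745131 [ 0.9  0.8 -0.8  1.5 -1.  -0.9  0.3  0.3  1.2 -0.6  0.3 -0.8]
[0.5785 0.0861]
[0.6039 0.2238]
[0.5252 0.2383]
wrist+z [ 5.5230e-01  1.6280e-01 -3.3234e+00 -2.3000e-03] 1.377417168258422 [ 0.2  0.2  0.2  1.   0.1 -1.1 -0.4  0.   0.3 -0.  -0.4 -0.1]
[0.579  0.0867]
[0.6043 0.2244]
[0.5256 0.2388]
top rail [ 0.553   0.1605 -3.3159] 0.5714390753686472 [-0.1 -0.6  0.5 -0.3  0.2  0.1 -0.   0.2 -0.2  0.4 -0.3  0.2]
[0.5803 0.0846]
[0.6045 0.2225]
[0.5258 0.2363]
tcp [0.57968053 0.08542723 0.13263815] in w1 px [[404.57816304 384.9434872 ]] cam [0.51061311 0.09710559 0.27435633]
```

Emit:
send_rows --pt "0.4 0 10" --pt "0 0 15" --pt "0 0 15" --pt "0 0 15" --pt "0 0 10" --pt "0 0 5" --pt "0 0 2" --pt "0 0 0" --pt "0 0 0" --pt "0 0 0" --spin '[0.005,0,0,0,0,0,0,0,0,0]'

```text
time_s: 3.5
tool_pos: [0.5806, 0.0846, 0.0613]
tool_rot: [0.284, 3.127, 0.0]
force: [-0.9, -0.0, 0.4]
finger_gap: 0.0002
gripper_force: 0.0
```

Emit:
send_rows --pt "0 0 0" --pt "0 0 0" --spin '[0,0]'

```text
time_s: 3.7
tool_pos: [0.5801, 0.0846, 0.0607]
tool_rot: [0.283, 3.128, 0.0]
force: [-0.6, -0.3, -1.0]
finger_gap: 0.0006
gripper_force: 0.0
```

Emit:
send_rows --pt "0 0 0" --spin '[0]'

```text
time_s: 3.8
tool_pos: [0.5799, 0.0846, 0.0605]
tool_rot: [0.284, 3.128, 0.0]
force: [-0.1, -0.5, -0.2]
finger_gap: -0.0002
gripper_force: 0.0
```

Emit:
send_rows --pt "0 0 0" --spin '[0]'

```text
time_s: 3.9
tool_pos: [0.5799, 0.0846, 0.0604]
tool_rot: [0.284, 3.129, -0.0]
force: [-0.1, -0.3, 0.8]
finger_gap: 0.0002
gripper_force: 0.0
```

Emit:
send_rows --pt "0.8 0.9 4" --pt "0 0 0" --pt "0 0 0" --pt "0 0 0" --spin '[0,0,0,0]'

```text
time_s: 4.3
tool_pos: [0.5791, 0.0856, 0.0562]
tool_rot: [-0.284, -3.129, 0.0]
force: [1.2, -0.6, 0.6]
finger_gap: -0.0
gripper_force: 0.0
```

```bash
python3 - <<'E'
from bench import env
import cv2
c=env.camera("wrist")
a=c["color"][200:320,220:380,::-1]
cv2.imwrite("pics/w3.png",cv2.resize(a,None,fx=5,fy=5,interpolation=cv2.INTER_CUBIC))
o=env.observe();print(o["time_s"],o["tool_pos"],o["force"])
E
```

```text
4.35 [0.57922738 0.08559388 0.05632174] [-0.42886763  0.15911122  0.77923999]
```

View pics/w3.png

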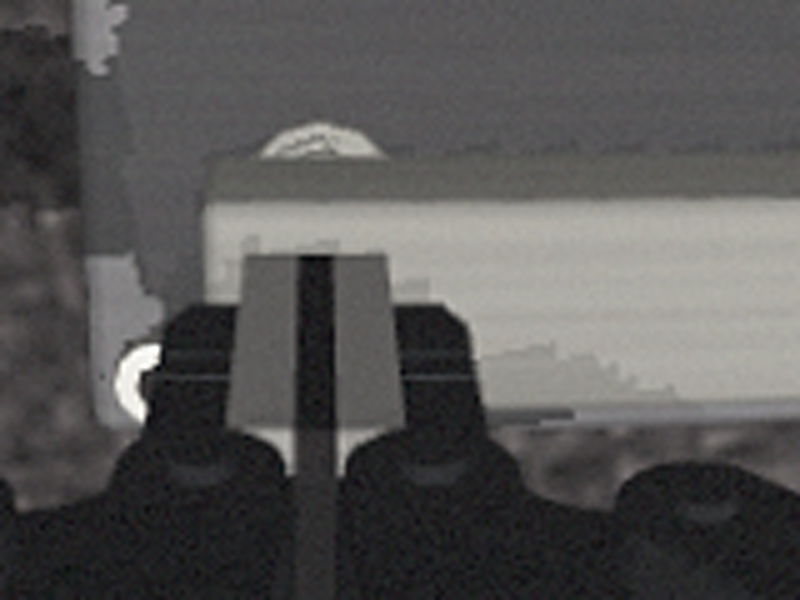

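The close crop shows the fingertip front edge at y≈253 and its centre at u≈316. The rail's edges are at y≈200 and about 400, and its end is at u≈207. I'll check this against the projection.

```bash
python3 - <<'E'
from bench import env
import numpy as np
from scipy.spatial.transform import Rotation as Rn
c=env.camera("wrist");o=env.observe();K,R,t=c["mtx"],c["R"],c["t"]
M=Rn.from_rotvec(o["tool_rot"]).as_matrix()
def f(v,z=None):
    X=o["tool_pos"]+M@(np.array(v)/1e3)
    if z: X[2]=z
    x=R@X+t;r=np.hypot(*x[:2]);th=np.arctan2(r,x[2])/r
    return ((np.array([K[0,2]+K[0,0]*th*x[0],K[1,2]+K[1,1]*th*x[1]])-[220,200])*5+2).round()
for v in[(0,0,0),(11,0,0),(-11,0,0),(8,0,0)]:print("tip",v,f(v))
for v in[(0,0,0),(12,0,0),(-12,0,0),(0,-12,0)]:print("rail",v,f(v,.05))
print(o["tool_pos"],"camera in tool",M.T@(-R.T@t-o["tool_pos"]), "axis",M.T@R[2])
E
```

```text
tip (0, 0, 0) [317. 348.]
tip (11, 0, 0) [317. 244.]
tip (-11, 0, 0) [317. 446.]
tip (8, 0, 0) [317. 273.]
rail (0, 0, 0) [317. 320.]
rail (12, 0, 0) [317. 209.]
rail (-12, 0, 0) [317. 424.]
rail (0, -12, 0) [198. 320.]
[0.57924192 0.08559459 0.05637055] camera in tool [ 0.07004309 -0.00037924 -0.14182398] axis [-0.27432191  0.00131943  0.96163701]
```

Emit:
send_rows --pt "1.5 0.8 0" --pt "0 0 2" --pt "0 0 2" --pt "0 0 1" --pt "0 0 1" --pt "0 0 0" --pt "0 0 0" --pt "0 0 0" --spin '[0,0,0,0,0,0,0,0]'

```text
time_s: 5.2
tool_pos: [0.5779, 0.0866, 0.0503]
tool_rot: [0.284, 3.129, -0.0]
force: [0.9, 0.1, 0.2]
finger_gap: 0.0001
gripper_force: 0.0
```

Emit:
send_rows --pt "0 0 1" --pt "0 0 1" --pt "0 0 1" --pt "0 0 0" --pt "0 0 0" --spin '[0,0,0,0,0]'

```text
time_s: 5.7
tool_pos: [0.578, 0.0866, 0.0477]
tool_rot: [0.284, 3.128, 0.0]
force: [-1.9, -0.3, 2.4]
finger_gap: -0.0001
gripper_force: 1.8
```

Emit:
send_rows --pt "0 0 1" --pt "0 0 1" --pt "0 0 0.7" --pt "0 0 0" --pt "0 0 0" --spin '[0,0,0,0,0]'

```text
time_s: 6.2
tool_pos: [0.578, 0.0866, 0.0452]
tool_rot: [0.284, 3.128, -0.0]
force: [-1.7, 0.8, 6.2]
finger_gap: 0.0002
gripper_force: 3.0
```

Emit:
send_rows --pt "0 3 0" --pt "0 5 0" --pt "0 6 0" --pt "0 7 0" --pt "0 7 0" --pt "0 7 0" --pt "0 7 0" --pt "0 7 0" --pt "0 7 0" --pt "0 7 0" --pt "0 7 0" --spin '[0,0,0,0,0,0,0,0,0,0,0]'

```text
time_s: 7.3
tool_pos: [0.5914, 0.154, 0.0454]
tool_rot: [0.285, 3.126, -0.005]
force: [-0.7, -3.8, 5.5]
finger_gap: 0.0001
gripper_force: 2.9
```

Emit:
send_rows --pt "0 7 0" --pt "0 7 0" --pt "0 7 0" --pt "0 7 0" --pt "0 7 0" --pt "0 7 0" --pt "0 7 0" --pt "0 7 0" --pt "0 6 0" --pt "0 5 0" --pt "0 3 0" --pt "0 0 0" --pt "0 0 0" --pt "0 0 0" --spin '[0,0,0,0,0,0,0,0,0,0,0,0,0,0]'

```text
time_s: 8.7
tool_pos: [0.604, 0.2235, 0.0454]
tool_rot: [0.284, 3.126, -0.002]
force: [-1.0, -2.8, 6.1]
finger_gap: -0.0001
gripper_force: 2.8
```

```bash
python3 - <<'E'
from bench import env
import cv2
c=env.camera("wrist")
a=c["color"][100:340,200:400,::-1]
cv2.imwrite("pics/w4.png",cv2.resize(a,None,fx=2.5,fy=2.5,interpolation=cv2.INTER_CUBIC))
o=env.observe();print(o["time_s"],o["tool_pos"],o["tool_rot"],o["force"])
E
```

```text
8.75 [0.6040463  0.22349435 0.04546667] [ 2.84438143e-01  3.12635941e+00 -2.25943909e-03] [-0.58443748 -1.27895494  5.32360634]
```

View pics/w4.png

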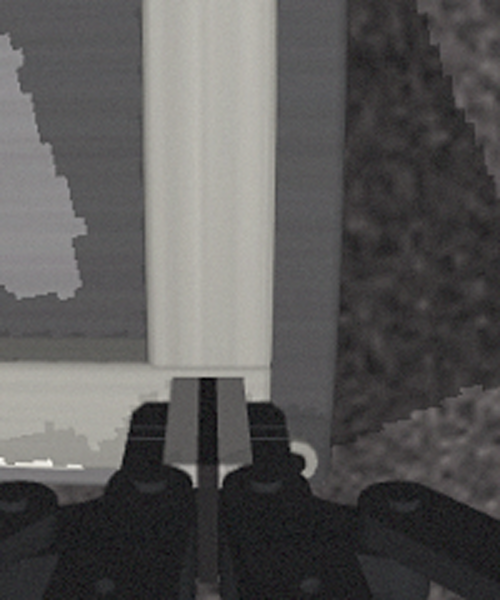

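At the corner, the finger centre is at u=207 and the short-arm centre at about 209.5, so it is within 0.5 mm. I'll continue along the short arm.

Emit:
send_rows --pt "3 0.4 0" --pt "5 0 0" --pt "6 0 0" --pt "6 0 0" --pt "6 0 0" --pt "6 0 0" --pt "6 0 0" --pt "6 0 0" --pt "6 0 0" --pt "6 0 0" --pt "6 0 0" --pt "6 0 0" --pt "6 0 0" --pt "4 0 0" --pt "3 0 0" --pt "0 0 0" --pt "0 0 0" --pt "0 0 0" --spin '[0,0,0,0,0,0,0,0,0,0,0,0,0,0,0,0,0,0]'

```text
time_s: 10.55
tool_pos: [0.5246, 0.2397, 0.0456]
tool_rot: [0.283, 3.126, 0.002]
force: [2.7, -0.8, 5.4]
finger_gap: -0.0003
gripper_force: 2.8
```

Emit:
send_rows --pt "0 0 -5" --pt "0 0 -10" --pt "0 0 -15" --pt "0 0 -20" --pt "0 0 -20" --pt "0 0 -20" --pt "0 0 -10" --pt "0 0 0" --pt "0 0 0" --pt "0 0 0" --spin '[0,0,0,0,0,0,0,0,0,0]'

```text
time_s: 11.55
tool_pos: [0.5224, 0.2391, 0.143]
tool_rot: [-0.283, -3.126, 0.002]
force: [1.4, -0.1, -0.4]
finger_gap: -0.0002
gripper_force: 0.0
```

```bash
python3 - <<'E'
from bench import env
import cv2
c=env.camera("top")
a=cv2.absdiff(c["color"][:,:,::-1],cv2.imread("pics/top0.png"))
b=c["color"][120:310,170:310,::-1]
cv2.imwrite("pics/end.png",cv2.resize(cv2.hconcat([b,a[120:310,170:310]]),None,fx=2.8,fy=2.8))
print(env.observe()["tool_pos"],env.observe()["force"])
E
```

```text
[0.52244146 0.2390325  0.14298083] [-0.21105662 -0.66518623  0.30589677]
```

View pics/end.png

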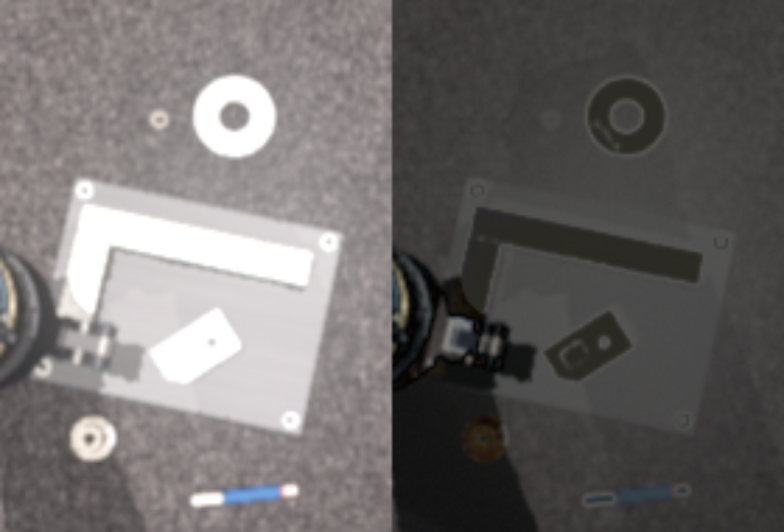

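The end view shows the die, block, ring, hub and plug where they were; the difference image shows only brightness changes and the arm. The arm is clear, so I'm handing in the job.

```bash
python3 -c "
from bench import env
print(env.close_job())"
```

```text
the job is handed in; nothing more can be done
None
```

I made the stroke in one pass from the free end of the long arm, round the corner, to the free end of the short arm, pressing about 5 mm (5–6 N at each check). I then lifted clear with the die and the parts around it apparently undisturbed and handed the job in at about 11.6 s; no verdict came back.

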